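# Index the vial carousel to the short vial

### The arm

A 6-joint arm with a two-finger parallel gripper is mounted at the origin on the work surface. World frame = base frame: x ahead of the robot, y to its left, z up, the work surface at z = 0. Lengths are in m, angles in rad, forces in N, time in s.
With the tool pointing down it reaches from about 0.4 to 0.825 m from the base axis. Payload 7 kg.
Tool frame: the origin (TCP) lies at the very end of the fingers, on their centre line; the grasp point (between the pads) lies 19 mm behind it (bot.hold_point_z is the distance from the TCP to the grasp point, in m); z points along the fingers, y is the line along which they close (so a half turn about z gives the same grasp; the last joint's range is limited). The gripper opens to 85 mm and grips with 20 to 120 N. Pads are 22 mm wide; open, the fingers measure 114 mm over their backs; the gripper's body (76 mm by 85 mm) begins 54 mm behind the grasp point. The pads swing forward as they close: fully open they stand 13 mm farther back than shut.
Start: joints at [-0.977, 0.359, 0.012, 0, -1.224, -0.288], TCP at [0.203, -0.644, 0.231] pointing down, gripper open.
Joint ranges: [-3.07, 3.07], [-1.43, 2.12], [-1.02, 1.25], [-3.03, 1.67], [-3.05, -0], [-3.03, 3.03]. Speed limits (rad/s): [2.39, 2.39, 3.01, 3.14, 3.14, 3.14].

### API

Orientations are given as a 3x3 rotation matrix whose columns are the frame's x, y, z axes.
In Python, from cell import bot gives the robot as it stands.
- The arm moves only by the tool apply_moves, never from a script. Its argument "commands" is a list of rows, each a list of 4 numbers: the shift along the tool's x, y, z in mm, then the turn about the tool's z in degrees. A call has 1 to 8 rows; each row shifts and turns the commanded pose from where the row before left it, along the tool's axes as they then stand; what a row does not reach is not made up. A row lasts 1/8 s, in which the tool goes at most 62.5 mm and 10.7 degrees, less where a joint would pass 70% of its speed; a pose out of reach is approached as far as the arm can. A call is refused whole if a number of a shift passes 62.5 or a number of a turn 10.7, either way. A call with a gripper value outside its range is refused whole. "gripper" is the opening, from -1 (shut) to 1 (fully open), so that 0 is half open, set as the call begins (left out, the last holds). The fingers move at their own pace and stop on an object; "newtons" is the grip in N (left out, the last holds). Time passes only in rows, so rows that do not move let the fingers close. It gives the time, the measured TCP pose, the force, the opening and the grip force at its end, in the units of the state.
- bot.state(): the state, without advancing time (a new reading comes with each control period).
- bot.snapshot(name): name is "scene" or "side" or "wrist"; returns the picture (420x560x3 uint8, blue, green, red); there is no depth.
- bot.camera_model(name): a dict with "mtx" (3x3 intrinsics, pixels), "extrinsics" (4x4, takes a point from world to camera coordinates); the wrist camera has in their place "T_tool_cam" (4x4, takes a point from camera to tool coordinates, whose origin is the TCP and whose axes are the flange's). Camera axes: x right, y down, z forward; pixel columns grow to the right and rows downward; lengths in m; the calibration is good to about 2 mm. A picture is of the moment at which its call begins: read the wrist's pose just before it. camera_model takes no time and is no camera call.
- bot.close_job(): hands the job in; it is judged then, once.
The state is a dict: "t": time; "joints": joint angles; "qd": joint speeds; "joint_torque": joint torques, N m; "eef_pos": TCP position; "ee_rot": TCP orientation; "ft_force": force on the tool from outside, world axes, zero at the start; "torque": the same for the moment, N m; "gripper_width": finger opening in m; "grasp_force": force on a finger pad.
Only numpy, scipy, OpenCV 4.12 (cv2) and the standard library are available. Lean on these libraries where they do the work, as an engineer would, in place of code of your own. Each camera call takes 0.05 s, during which the arm holds its last target. There are 200 camera calls.

### The job

The tall vial under the syringe needle has had its dose and the short vial in the sleeve next to it is the next one. Press the carousel's indexing plunger right in with the fingertips to free it, push the carousel round by one hole, towards whichever side brings the short vial under the needle, and let the plunger spring back up into that hole so that the carousel is locked again. Do not force the mechanism, do not touch or lift any of the vials, and leave the other things on the bench where they are.

Things in the scene. Friction and masses are not known exactly. Their poses are not given: they have to be found in the camera images.
- index_base: Hand-indexed vial carousel fixed on the bench: round white housing 330 mm across with a steel index plate on top (upper face 50 mm above the bench), in which a circular slot of 130 mm radius joins eight round index holes 45 degrees apart. Origin on the turning axis at bench level, z up, x towards the syringe stand. Includes carousel and plunger, not the loose vials.
- axis (a point): Point on the carousel's vertical turning axis, 66 mm above the bench, on the upper face of its round deck (radius 98 mm). Eight sleeves (30 mm across, 22 mm high) stand on the deck on a circle of 72 mm radius, 45 degrees apart; the three nearest the plunger are empty. A knob on the axis reaches 88 mm above the bench.
- needle_tip (a point): Tip of the fixed syringe needle, 155 mm above the bench, 72 mm from the axis, over the circle of the sleeves; tall vials pass 14 mm below it. The syringe (17 mm thick, top 327 mm above the bench) stands upright over it, held by an arm at 245 mm height from a steel post (14 mm thick, 315 mm high) that stands on the rim of the housing, 195 mm from the axis.
- plunger_top (a point): Centre of the upper face of the indexing plunger's black mushroom head: 42 mm across, 14 mm thick, flat on top, 117 mm above the bench when up. It stands upright at the outer end of the carousel's index arm, 130 mm from the axis, opposite the needle at the start, and goes round with the carousel; pressed and drawn sideways it turns the carousel. z up.
- bush_top (a point): Upper end of the steel bush that guides the plunger's 8 mm stem, straight below the head: 34 mm across, from 53 to 88 mm above the bench, part of the index arm (34 mm wide, top 66 mm above the bench), which runs in to the deck. Nothing else stands beside it. Once the carousel is free, pushing sideways on head, bush or arm turns it.
- plunger (a joint): Plunger pressed down, m: 0 up, 0.013 at its stop; spring about 5.5 N at first, 10 N at the end. Up in a hole, its collar locks the carousel (2 mm play each way at the plunger); from 0.008 on it is free. Let go between holes it rises only to 0.008 and rides under the plate, the carousel still free; at the next hole it snaps up to 0 by itself and locks with a hard stop.
- carousel (a joint): Turn of the carousel, rad, positive anticlockwise seen from above, 0 at the start, where the plunger is in a hole. One hole is 0.785 (45 degrees) either way. When free it turns with about 1 N at the plunger (about 2.5 N with the plunger riding under the plate), stays where it is left and does not coast.
- short_vial_center (a point): Centre of the short septum vial, the only short one: 22.5 mm across, 46 mm high, aluminium cap; it stands upright, loose in a sleeve of the carousel directly next to the vial under the needle, on one side or the other (cap top 112 mm above the bench, centre 89 mm).
- tall_a_center (a point): Centre of the tall septum vial that is under the needle at the start: 22.5 mm across, 75 mm high, loose in its sleeve (cap top 141 mm above the bench, centre 103.5 mm).
- tall_b_center (a point): Centre of the tall vial on the other side of the needle from the short one; same size, loose in its sleeve.
- tall_c_center (a point): Centre of another tall vial, same size, two sleeves from the needle, loose in its sleeve.
- tall_d_center (a point): Centre of another tall vial, same size, two sleeves from the needle on the other side, loose in its sleeve.
- tube_rack: Blue rack with orange-capped tubes, 210 x 90 mm, 96 mm high with the tubes, origin under its centre; loose, to be left alone.
- cap_dish: Shallow open dish of vial caps, 92 mm across, 14 mm high, beside the carousel's housing on the +y side, origin under its centre; loose, to be left alone.
- marker: Marker pen lying beside the carousel's housing on the -y side, 140 mm long, 14 mm thick, origin under its middle, x along it; loose, to be left alone.
- beaker: Empty beaker, 68 mm across, 85 mm high, origin under its centre; loose, to be left alone.
- syringe_pack: Packed syringe lying flat, 170 x 45 mm, 20 mm high, origin under its centre, x along it; loose, to be left alone.

How it is judged:
On the way, in this order (a step that is already met when the one before it is completed fails the run):
1. the plunger is pressed in (10 mm or more) with the carousel still in its first hole (value of joint plunger above 0.01 m and value of joint carousel between -0.05 and 0.05 rad), for 0.05 s.
2. the carousel is turned out of its first hole ((value of joint carousel above 0.15 rad or value of joint carousel below -0.15 rad)), for 0.05 s.
At the end, for the whole second after the job is handed in: The short vial stands upright and seated in its sleeve under the needle (within 5 mm horizontally), the carousel is at rest one hole (0.785 rad, within 0.03) from its start and the plunger is up in the hole (within 2 mm of fully up) (horizontal distance between short_vial_center and needle_tip below 0.005 m and value of joint plunger below 0.002 m and (value of joint carousel between 0.755 and 0.816 rad or value of joint carousel between -0.816 and -0.755 rad) and velocity of joint carousel between -0.02 and 0.02 rad/s and angle between short_vial_center's own z axis and vertical below 0.1 rad and height (world z) of short_vial_center below 0.094 m); the robot touches nothing.
It fails at once if a vial is lifted 10 mm or more, or tipped in its sleeve (height (world z) of short_vial_center above 0.099 m or height (world z) of any of tall_a_center, tall_b_center, tall_c_center, tall_d_center above 0.1135 m or angle between any of short_vial_center, tall_a_center, tall_b_center, tall_c_center, tall_d_center's own z axis and vertical above 0.3 rad).
It fails at once if the robot touches a vial (more than 1 N) (contact force between any of the fingers, the arm and short_vial above 1 N or contact force between any of the fingers, the arm and tall_a above 1 N or contact force between any of the fingers, the arm and tall_b above 1 N or contact force between any of the fingers, the arm and tall_c above 1 N or contact force between any of the fingers, the arm and tall_d above 1 N).
It fails at once if the mechanism is forced: more than 60 N between the fingers and the carousel (contact force between the fingers and index_base above 60 N).
It fails at once if another thing on the bench is moved by more than 20 mm (distance of any of tube_rack, cap_dish, marker, beaker, syringe_pack from where it was at the start of the episode above 0.02 m).
It also fails if it takes over 38 s, if anything falls off the work surface, if the arm or the gripper's body presses on something with over 40 N, if the wrist force passes 120 N, or if a joint passes its speed limit or range.

## Working session

There is one attempt and no reset: what is moved stays moved. The work goes in short steps, Python scripts to look and compute and a tool call to move; the robot and the scene stay as the last step left them, time stands still between calls to the robot, and variables do not carry over. Pictures are saved under pics/ and viewed, at most 10 in all, crops included, and the job is handed in when it is done.

Besides the shell and the picture viewer there is one more tool, called after "Emit:" as name(argument=value, ...) on one line, values as JSON. apply_moves: Moves the arm, as the interface text tells. Its arguments: {"type":"object","properties":{"commands":{"type":"array"},"gripper":{"type":"number"},"newtons":{"type":"number"}},"required":["commands"]}

```bash
mkdir -p pics; python3 - <<'E'
from cell import bot
import cv2,numpy as np
for n in("scene","side"):
    cv2.imwrite(f"pics/{n}0.png",bot.snapshot(n))
    m=bot.camera_model(n); print(n,np.round(m["mtx"],1).tolist(),np.round(m["extrinsics"],3).tolist())
print(np.round(bot.camera_model("wrist")["T_tool_cam"],3).tolist())
s=bot.state();print(s["t"],s["eef_pos"],np.round(s["ee_rot"],3).tolist(),s["gripper_width"])
E
```

```text
scene [[473.3, 0.0, 276.3], [0.0, 473.3, 209.4], [0.0, 0.0, 1.0]] [[0.425, 0.905, 0.015, -0.404], [0.573, -0.256, -0.778, -0.173], [-0.7, 0.34, -0.628, 1.499], [0.0, 0.0, 0.0, 1.0]]
side [[526.9, 0.0, 279.1], [0.0, 526.9, 204.7], [0.0, 0.0, 1.0]] [[0.963, -0.268, 0.018, -0.442], [-0.2, -0.762, -0.616, 0.31], [0.179, 0.59, -0.787, 1.22], [0.0, 0.0, 0.0, 1.0]]
[[0.0, -0.95, -0.311, 0.081], [1.0, 0.0, -0.0, -0.0], [0.0, -0.311, 0.95, -0.143], [0.0, 0.0, 0.0, 1.0]]
0.1 [ 0.20306076 -0.64327316  0.230437  ] [[-0.954, -0.301, -0.001], [-0.301, 0.954, 0.001], [0.0, 0.002, -1.0]] 0.08534731798143988
```

View pics/scene0.png

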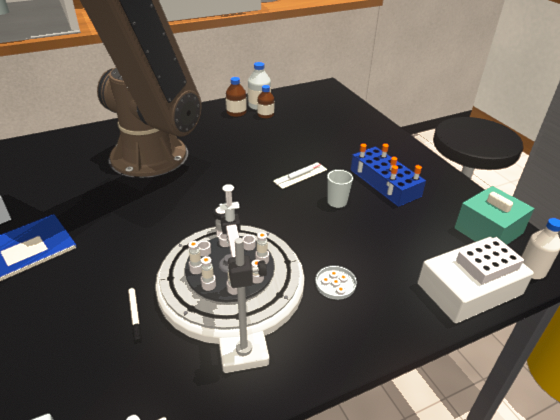

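View pics/side0.png

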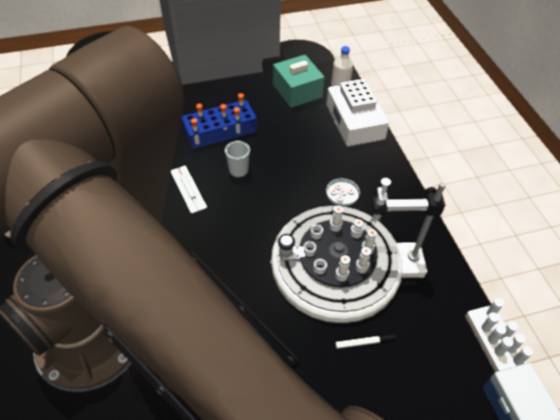

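The plunger head (side view about (287,241)) faces the robot and the stand is at the far side. The vials are around (337..370, 217..268). I'll enlarge both to identify the short one.

```bash
cat > h.py <<'E'
from cell import bot
import numpy as np
def ray(n,u,v):
    m=bot.camera_model(n);E=m["extrinsics"];R=E[:3,:3]
    return -R.T@E[:3,3], R.T@np.linalg.solve(m["mtx"],[u,v,1.])
def plane(n,u,v,z):
    o,d=ray(n,u,v);return o+d*(z-o[2])/d[2]
def proj(n,p):
    m=bot.camera_model(n);E=m["extrinsics"];q=m["mtx"]@(E[:3,:3]@p+E[:3,3]);return q[:2]/q[2]
def two(a,b):
    (o1,d1),(o2,d2)=ray(*a),ray(*b)
    t=np.linalg.lstsq(np.c_[d1,-d2],o2-o1,rcond=None)[0]
    p,q=o1+t[0]*d1,o2+t[1]*d2;return (p+q)/2,np.linalg.norm(p-q)
E
python3 - <<'E'
import cv2,numpy as np
a=cv2.imread("pics/scene0.png")[170:340,140:320];b=cv2.imread("pics/side0.png")[165:335,260:440]
f=lambda i:cv2.resize(i,None,fx=2.2,fy=3.4 if 0 else 2.2,interpolation=cv2.INTER_CUBIC)
cv2.imwrite("pics/zoom.png",np.hstack([f(a),f(b)]))
E
```

```text
(no output)
```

View pics/zoom.png

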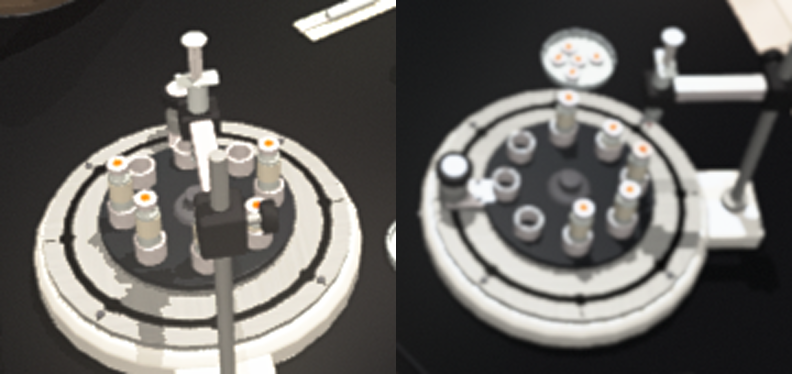

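The short vial is at side (358.6,223) and scene (257,263), on the dish side of the needle. The plunger head is at side (286,241) and scene (221,210).

```bash
python3 - <<'E'
from h import *
np.set_printoptions(precision=4,suppress=True)
S=lambda u,v:("side",260+(u-396)/2.2,165+v/2.2)
C=lambda u,v:("scene",140+u/2.2,170+v/2.2)
print("short",two(C(257,204),S(613,128)))
print("tallLeft",two(C(117,162),S(583,208)),"C2",two(C(145,197),S(629,189)))
print("tall right",two(C(268,144),S(568,98)))
print("tall needle",plane(*S(643,149),.141))
print("plunger",two(C(178,89),S(454,166)),plane(*S(454,166),.117))
print("axis knob",plane(*S(570,182),.088),plane(*C(200,200),.088))
# housing ellipse centre
for p in [S(421,215),S(708,195)]: print(plane(*p,.05))
E
```

```text
short (array([0.6817, 0.0787, 0.1118]), np.float64(0.0017097542185570385))
tallLeft (array([ 0.6034, -0.0295,  0.1413]), np.float64(4.91866931816868e-05)) C2 (array([ 0.6581, -0.0202,  0.1413]), np.float64(0.0004734364570119051))
tall right (array([0.6369, 0.1108, 0.1399]), np.float64(0.0004993517776506199))
tall needle [0.6916 0.0243 0.141 ]
plunger (array([0.4942, 0.0699, 0.1166]), np.float64(0.0017331130844588)) [0.494  0.0707 0.117 ]
axis knob [0.6185 0.036  0.088 ] [0.6316 0.0403 0.088 ]
[0.4545 0.0598 0.05  ]
[0.7772 0.0015 0.05  ]
```

Axis ≈ (0.620, 0.041), plunger at 166.6°, needle at −13.4°, and short vial at +32°. The carousel must therefore turn clockwise (negative), so the plunger moves towards +y. I'll move above the plunger with the fingers shut.

Emit:
apply_moves(commands=[[-30, 36, 0, 0], [-36, 43, 0, 0], [-36, 43, 0, 0], [-36, 43, 0, 0], [-36, 43, 0, 0], [-36, 43, 0, 0], [-36, 43, 0, 0], [-36, 43, 0, 0]], gripper=-1)

```text
t: 1.1
eef_pos: [0.3708, -0.2357, 0.2313]
ee_rot: [[-0.954, -0.301, 0.0], [-0.301, 0.954, 0.0], [-0.0, -0.0, -1.0]]
ft_force: [0.9, 0.0, -1.0]
gripper_width: 0.0001
grasp_force: 0.0
```

Emit:
apply_moves(commands=[[-36, 43, 0, 0], [-36, 43, 0, 0], [-36, 43, 0, 0], [-36, 43, 10, 0], [-36, 43, 10, 0], [-30, 36, 10, 0], [0, 0, 10, 0], [0, 0, 0, 0]])

```text
t: 2.1
eef_pos: [0.4943, 0.0648, 0.1901]
ee_rot: [[-0.953, -0.302, -0.003], [-0.302, 0.953, -0.001], [0.003, -0.0, -1.0]]
ft_force: [-0.2, 0.3, 0.5]
gripper_width: 0.0
grasp_force: 0.0
```

```bash
python3 - <<'E'
from h import *
import cv2
s=bot.state();cv2.imwrite("pics/w1.png",bot.snapshot("wrist"))
print(s["t"],s["eef_pos"],np.round(s["ee_rot"],4).tolist(),s["ft_force"],s["gripper_width"])
m=bot.camera_model("wrist");print(m["mtx"])
E
```

```text
2.1 [0.49431557 0.06482004 0.19014361] [[-0.9535, -0.3015, -0.0026], [-0.3015, 0.9535, -0.0011], [0.0028, -0.0003, -1.0]] [-0.15388646  0.28616976  0.50623672] 1.1213803251242216e-05
[[344.98085459   0.         282.72058683]
 [  0.         344.98085459 215.11011783]
 [  0.           0.           1.        ]]
```

View pics/w1.png

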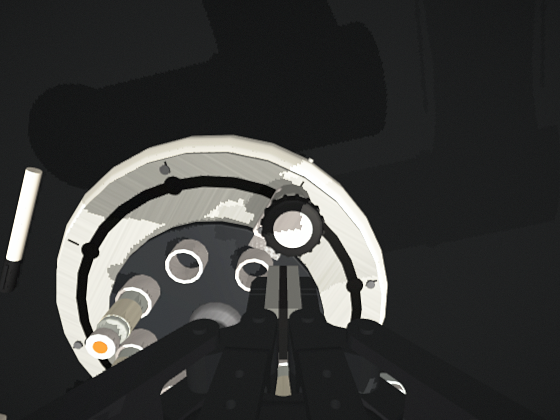

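The wrist view shows the head's centre at about (293,227), rim included, and the shut fingertips at (284,268).

```bash
python3 - <<'E'
from h import *
s=bot.state();m=bot.camera_model("wrist");T=m["T_tool_cam"];R=s["ee_rot"]
o=R@T[:3,3]+s["eef_pos"]
for u,v in[(293,227),(293,230)]:
    d=R@T[:3,:3]@np.linalg.solve(m["mtx"],[u,v,1.]);p=o+d*(.117-o[2])/d[2]
    print(p,R.T@(p-s["eef_pos"])*1000)
E
```

```text
[0.49146984 0.07017366 0.117     ] [ 1.23379237  6.43640636 73.93062325]
[0.49351   0.0708383 0.117    ] [-0.91180066  6.45655523 73.92752241]
```

Emit:
apply_moves(commands=[[0, 6, 30, 0], [0, 0, 30, 0], [0, 0, 8, 0], [0, 0, 3, 0], [0, 0, 3, 0], [0, 0, 0, 0]])

```text
t: 2.9
eef_pos: [0.4939, 0.0709, 0.1179]
ee_rot: [[-0.954, -0.301, 0.001], [-0.301, 0.954, 0.0], [-0.001, 0.0, -1.0]]
ft_force: [-0.6, 0.5, 0.6]
gripper_width: -0.0004
grasp_force: 0.0
```

Emit:
apply_moves(commands=[[0, 0, 3, 0], [0, 0, 3, 0], [0, 0, 3, 0], [0, 0, 2, 0], [0, 0, 0, 0]])

```text
t: 3.52
eef_pos: [0.4941, 0.0711, 0.1073]
ee_rot: [[-0.953, -0.302, 0.001], [-0.302, 0.953, 0.0], [-0.001, -0.0, -1.0]]
ft_force: [-1.7, -0.4, 9.7]
gripper_width: 0.0002
grasp_force: 4.5
```

Emit:
apply_moves(commands=[[0, 0, 1, 0], [0, 0, 1, 0], [0, 0, 0, 0]])

```text
t: 3.9
eef_pos: [0.4941, 0.0711, 0.1054]
ee_rot: [[-0.953, -0.302, 0.002], [-0.302, 0.953, 0.0], [-0.002, -0.0, -1.0]]
ft_force: [-3.5, -0.6, 9.8]
gripper_width: 0.0
grasp_force: 4.8
```

Emit:
apply_moves(commands=[[-3.1, 4.7, 0, 2.5], [-3.1, 4.7, 0, 2.5], [-3.1, 4.7, 0, 2.5], [-3.1, 4.7, 0, 2.5], [-3.1, 4.7, 0, 2.5], [-3.1, 4.7, 0, 2.5], [0, 0, 0, 0]])

```text
t: 4.78
eef_pos: [0.5066, 0.1031, 0.1053]
ee_rot: [[-0.999, -0.044, 0.001], [-0.044, 0.999, 0.001], [-0.001, 0.001, -1.0]]
ft_force: [-5.9, 3.1, 9.3]
gripper_width: -0.0001
grasp_force: 4.8
```

```bash
python3 - <<'E'
from h import *
import cv2
s=bot.state();cv2.imwrite("pics/w2.png",bot.snapshot("wrist"));i=bot.snapshot("side")
cv2.imwrite("pics/s2.png",i)
p=s["eef_pos"]-[.6195,.0405,0];print(s["t"],np.degrees(np.arctan2(p[1],p[0])),np.hypot(*p[:2]),s["joints"])
E
```

```text
4.775 150.98368082434376 0.1290811892401889 [ 5.80591619e-01  2.21651762e-01 -5.02120676e-01 -4.46798648e-04
 -8.45462928e-01 -2.10703872e+00]
```

View pics/w2.png

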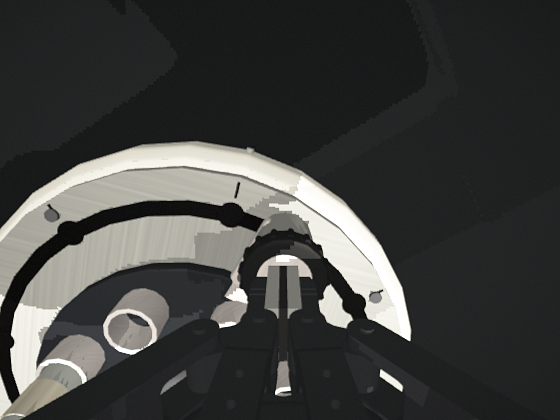

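The carousel is turning: the head has left its hole (230,214) and the next hole is at (353,303). I'll continue.

Emit:
apply_moves(commands=[[-3.1, 4.7, 0, 2.5], [-3.1, 4.7, 0, 2.5], [-3.1, 4.7, 0, 2.5], [-3.1, 4.7, 0, 2.5], [-3.1, 4.7, 0, 2.5], [-3.1, 4.7, 0, 2.5], [-3.1, 4.7, 0, 2.5], [0, 0, 0, 0]])

```text
t: 5.88
eef_pos: [0.5315, 0.1346, 0.1055]
ee_rot: [[-0.966, 0.258, 0.002], [0.258, 0.966, 0.002], [-0.002, 0.003, -1.0]]
ft_force: [-4.9, 6.2, 9.7]
gripper_width: -0.0001
grasp_force: 4.8
```

```bash
python3 - <<'E'
from h import *
import cv2
s=bot.state();a=bot.snapshot("wrist")[140:420,100:460];i=bot.snapshot("side")[170:320,270:430]
cv2.imwrite("pics/c3.png",np.hstack([cv2.resize(a,(385,300)),cv2.resize(i,(400,300))]))
p=s["eef_pos"]-[.6195,.0405,0];print(s["t"],np.degrees(np.arctan2(p[1],p[0])),np.hypot(*p[:2]),s["eef_pos"])
E
```

```text
5.875 133.08418509795777 0.12884394890584389 [0.53149028 0.13460129 0.10554639]
```

View pics/c3.png

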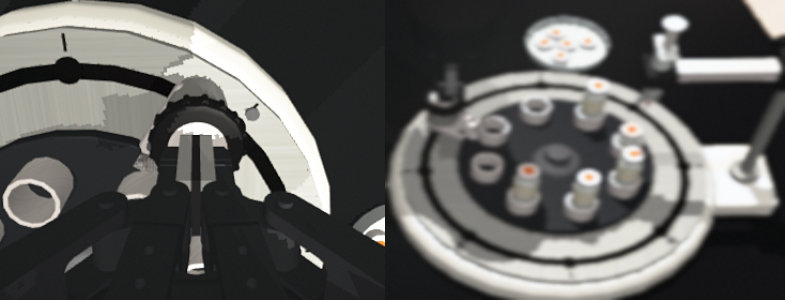

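Turned about 33°, with everything seated. I'll go on to about 44.5°.

Emit:
apply_moves(commands=[[-3.1, 4.7, 0, 2.5], [-3.1, 4.7, 0, 2.5], [-3.1, 4.7, 0, 2.5], [-3.1, 4.7, 0, 2.5], [-1.5, 2.2, 0, 1.2], [0, 0, 0, 0], [0, 0, 0, 0]])

```text
t: 6.85
eef_pos: [0.5519, 0.15, 0.1059]
ee_rot: [[-0.898, 0.44, 0.003], [0.44, 0.898, 0.003], [-0.002, 0.004, -1.0]]
ft_force: [-4.1, 5.9, 8.6]
gripper_width: 0.0002
grasp_force: 4.7
```

```bash
python3 - <<'E'
from h import *
s=bot.state()
p=s["eef_pos"]-[.6195,.0405,0];print(s["t"],np.degrees(np.arctan2(p[1],p[0])),np.hypot(*p[:2]))
E
```

```text
6.85 121.71544676381066 0.12867298346795525
```

44.6° by the fingers. I'll ease up: force still present at z ≈ 0.112 would mean the plunger is rising into the hole.

Emit:
apply_moves(commands=[[0, 0, -2, 0], [0, 0, -2, 0], [0, 0, -2, 0], [0, 0, 0, 0]])

```text
t: 7.35
eef_pos: [0.5519, 0.1498, 0.1119]
ee_rot: [[-0.898, 0.44, 0.003], [0.44, 0.898, 0.003], [-0.002, 0.004, -1.0]]
ft_force: [-2.4, 5.4, 7.5]
gripper_width: 0.0001
grasp_force: 3.7
```

Emit:
apply_moves(commands=[[0, 0, -2, 0], [0, 0, -2, 0], [0, 0, -4, 0], [0, 0, -20, 0], [0, 0, -50, 0], [0, 0, -40, 0], [0, 0, 0, 0]])

```text
t: 8.22
eef_pos: [0.5523, 0.1487, 0.232]
ee_rot: [[-0.898, 0.441, 0.006], [0.441, 0.898, 0.003], [-0.004, 0.005, -1.0]]
ft_force: [0.2, 0.0, -0.8]
gripper_width: 0.0001
grasp_force: 0.0
```

```bash
python3 - <<'E'
from h import *
import cv2
s=bot.state();i=bot.snapshot("side")[170:320,270:430];c=bot.snapshot("scene")[170:340,140:320]; w=bot.snapshot("wrist")
cv2.imwrite("pics/c4.png",np.vstack([np.hstack([cv2.resize(c,(340,300)),cv2.resize(i,(400,300))]),np.hstack([cv2.resize(w,(400,300)),np.zeros((300,340,3),np.uint8)])]))
print(s["t"],s["eef_pos"],s["ft_force"])
E
```

```text
8.225 [0.55227391 0.14867591 0.23195614] [ 0.23374698  0.01106912 -0.75816576]
```

View pics/c4.png

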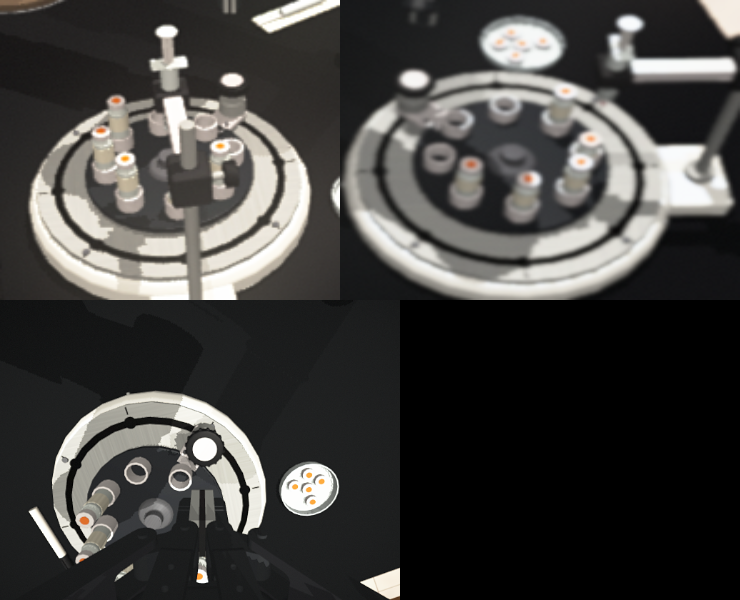

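The plunger head is up and clear of the fingers: side (299.6,209.5), scene (262.8,215.3). The short vial's cap is at side (370,239). I'll check its height and angle.

```bash
python3 - <<'E'
from h import *
p,e=two(("scene",262.8,215.3),("side",299.6,209.5));print(p,e)
a=p-[.6195,.0405,0];print("turn",166.3-np.degrees(np.arctan2(a[1],a[0])))
print("short",plane("side",370.4,239,.112),"head up",plane("side",299.6,209.5,.117))
print(bot.state()["ft_force"],bot.state()["qd"].round(4))
E
```

```text
[0.55159991 0.15091809 0.11750788] 0.000891948991205255
turn 44.71113066811121
short [0.69228294 0.02601661 0.112     ] head up [0.55174145 0.15182992 0.117     ]
[ 0.19867211 -0.16259702 -0.22088183] [-0.      0.0138 -0.0102 -0.0001  0.0011  0.0004]
```

The head stands at 117.5 mm (fully up), the turn is 44.7°, and the short vial is at the needle position. Handing in.

```bash
python3 -c "
from cell import bot
print(bot.close_job())"
```

```text
the job is handed in; nothing more can be done
None
```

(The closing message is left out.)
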